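Knock home a mould's lock pins and hang up the mallet

ROBOT

A 7-joint arm with a two-finger parallel gripper is mounted at the origin on the work surface. World frame = base frame: x ahead of the robot, y to its left, z up, the work surface at z = 0. Lengths are in m, angles in rad, forces in N, time in s.
With the tool pointing down it reaches from about 0.4 to 0.9 m from the base axis. Payload 5.5 kg.
Tool frame: the origin (TCP) lies midway between the tips of the shut fingers; the grasp point (between the pads) lies 19 mm behind it (manip.grip_depth is the distance from the TCP to the grasp point, in m); z points along the fingers, y is the line along which they close (so a half turn about z gives the same grasp; the last joint's range is limited). The gripper opens to 92 mm and grips with 3 to 60 N. Pads are 19 mm wide; open, the fingers measure 130 mm over their backs; the gripper's body (75 mm by 190 mm) begins 47 mm behind the grasp point.
Start: joints at [1.597, 0.501, -0.427, 1.55, 0.221, 1.138, -0.21], TCP at [0.153, -0.632, 0.227] pointing down, gripper open.
Joint ranges: [-2.88, 2.88], [-0.31, 2.03], [-1.54, 1.56], [0.2, 2.42], [-1.41, 4.55], [0.19, 2.02], [-2.57, 2.57]. Speed limits (rad/s): [2.57, 2.57, 3.14, 3.14, 3.14, 3.14, 3.14].

INTERFACE

Orientations are given as a unit quaternion [x, y, z, w].
In Python, from bench import manip, effector, viewer gives the robot as it stands. Calls block until the motion is done:
- manip.move_pose(position, orientation): joint-space move of the TCP to a pose.
- manip.servo_line(position, ori=None, vel=0.15): straight line of the TCP; ori=None keeps the orientation; vel is the mean speed in m/s.
- manip.movej(angles): joint-space move.
- effector.open_jaws() and effector.close(f_grip=None): open the fingers fully, or close them until they stop; f_grip is the grip in N (None keeps the last).
- manip.sleep(seconds).
- manip.solve_ik(position, orientation): joint angles nearest the present ones, or None.
- viewer.get_image(name): name is "side" or "top" or "wrist"; returns the picture (384x512x3 uint8, red, green, blue); there is no depth.
- viewer.get_calibration(name): a dict with "vfov" (degrees; the focal length in pixels is half the picture's height over the tangent of half this angle, whatever the lens; pixels are square), "cx", "cy" (the principal point, pixels), "dist_coeffs" ([k1, k2, p1, p2, k3] as OpenCV has them; the pictures are not rectified), "eye" and "attitude" of the camera in the world. Camera axes: x right, y down, z forward; pixel columns grow to the right and rows downward; lengths in m; the calibration is good to about 2 mm. A picture is of the moment at which its call begins: read the wrist's pose just before it. get_calibration takes no time and is no camera call; for the wrist camera it gives the pose at the moment of the call.
A pose or a line that the arm cannot do raises manip.PlanningError and nothing moves.
- manip.hand_in(): hands the job in; it is judged then, once.
Readings, each from a call of its own:
- manip.current_clock(): time.
- manip.current_q(): joint angles.
- manip.current_joint_velocities(): joint speeds.
- manip.current_tau(): joint torques, N m.
- manip.current_tool_pos(): TCP position.
- manip.current_tcp_rot(): TCP orientation.
- manip.current_force(): force on the tool from outside, world axes, zero at the start.
- manip.current_wrist_torque(): the same for the moment, N m.
- manip.current_finger_gap(): finger opening in m.
- manip.current_gripper_force(): force on a finger pad.
Only numpy, scipy, OpenCV 4.12 (cv2) and the standard library are available. Lean on these libraries where they do the work, as an engineer would, in place of code of your own. Each camera call takes 0.05 s, during which the arm holds its last target. There are 200 camera calls.

TASK

Pick up the mallet and knock both sprung lock pins of the steel cube mould fully home with its head, so that each cap sits on its collar and no red shows. Then hang the mallet by the eye in its handle on the peg of the green stand and let go. Keep the gripper itself off the mould and its pins, and leave the bottle, the concrete cube and the scraper where they are.

Things in the scene. Friction and masses are not known exactly. Their poses are not given: they have to be found in the camera images.
- mallet: loose straight mallet, 142 mm tall, 0.32 kg, standing handle up on its flat head. Origin: centre of the head's underside, the striking face; z up the handle. Black rubber head with yellow band, 45 mm diameter, 45 mm high. Pale flat wooden handle above it to 142 mm: 36 mm wide along y, 16 mm thick along x, eye through it along x near the top. Gripped across y, the eye stays free for the peg
- mallet_eye (a point): centre of the mallet's eye, 123 mm above the mallet's origin; the eye is 24 mm wide (y) by 24 mm high (z), right through the 16 mm handle along x, with 7 mm of wood above it and 6 mm either side; it can be hung from either face
- mould: fixed steel mould filled with two mortar cubes, on a blue plate 130 (x) by 250 (y) by 12 mm. Origin: centre of the plate's underside, on the table; z up. Mould block 74 by 130 mm, its top 70 mm above the table. 90 mm to either side along y is a dark round collar, 36 mm diameter, top 70 mm above the table, carrying a lock pin
- pin_left (a joint): travel in m of the lock pin at the mould's +y end: 0 = fully up, 0.018 = home (cap on the collar). A stiff spring pin: it takes about 7 to 10 N to drive and stays where it is left
- pin_left_top (a point): centre of the top of that pin's steel cap (22 mm diameter, 6 mm thick; below it a red shank, 14 mm diameter, shows while the pin is up); 94 mm above the table fully up, 76 mm when home
- pin_right (a joint): travel in m of the lock pin at the mould's -y end: 0 = fully up, 0.018 = home; same as the other
- pin_right_top (a point): centre of the top of that pin's cap, same sizes as the other
- stand: fixed green tool stand. Origin on the table under the middle of the peg; z up. Base plate 130 (x) by 110 (y) by 10 mm; a column 14 by 20 mm, centred 52 mm to +x of the origin, 216 mm high. From the column a single yellow peg, 8 mm diameter, runs to the stand's -x side, rising slightly (10 degrees) to its free tip
- peg_mid (a point): point on the peg's axis midway along it, straight above the stand's origin, 200 mm above the table
- peg_tip (a point): free end of the peg on its axis, 45 mm to the stand's -x side of peg_mid and 208 mm above the table
- oil_bottle: bystander: loose amber bottle, 60 mm diameter, 160 mm high, origin centre of its underside
- test_cube: bystander: loose 50 mm concrete cube, origin centre of its underside
- scraper: bystander: loose flat scraper (spatula), 200 mm long, lying on the table, origin near its middle underside
Things that resemble listed ones, but are neither listed nor needed, are in the scene too. What is shaped like the mallet but turquoise is not meant.

How it is judged:
By the outcome, as a careful person would: the job done as asked, in the order asked, and still so for the second after the job is handed in, with the robot touching nothing.
It also fails if it takes over 48 s, if anything falls off the work surface, if the arm or the gripper's body presses on something with over 40 N, if the wrist force passes 120 N, or if a joint passes its speed limit or range.

## Working session

There is one attempt and no reset: what is moved stays moved. The work goes in short steps, each a Python script; the robot and the scene stay as the last script left them, time stands still between calls to the robot, and variables do not carry over. Pictures are saved under pics/ and viewed, at most 10 in all, crops included, and the job is handed in when it is done.

```bash
ls; mkdir -p pics
python3 - <<'E'
from bench import manip, effector, viewer
import cv2
for n in ("side","top"):
    im=viewer.get_image(n); cv2.imwrite(f"pics/{n}0.png",im[:,:,::-1]); print(n,viewer.get_calibration(n))
im=viewer.get_image("wrist"); cv2.imwrite("pics/wrist0.png",im[:,:,::-1]);print(viewer.get_calibration("wrist"))
print(manip.current_clock(),manip.current_tool_pos(),manip.current_tcp_rot(),manip.grip_depth)
E
```

```text
pics
side {'vfov': 50.07602924056327, 'cx': 256.561485424133, 'cy': 195.08057186229573, 'dist_coeffs': array([0.01676458, 0.        , 0.        , 0.        , 0.        ]), 'eye': array([ 0.36962164, -0.69246511,  0.74062735]), 'attitude': array([ 0.89473766, -0.11263847,  0.06218887, -0.42765598])}
top {'vfov': 44.965485485063525, 'cx': 256.6333261296279, 'cy': 188.03742892351343, 'dist_coeffs': array([-0.14730582,  0.        ,  0.        ,  0.        ,  0.        ]), 'eye': array([0.47307694, 0.01403719, 1.14389482]), 'attitude': array([-0.70448369,  0.70740766, -0.03434764,  0.04579709])}
{'vfov': 60.23840084466196, 'cx': 253.59187845441207, 'cy': 187.18616184065596, 'dist_coeffs': array([-0.08408086,  0.        ,  0.        ,  0.        ,  0.        ]), 'eye': array([ 0.22711598, -0.61311866,  0.38428147]), 'attitude': array([ 0.77734759, -0.61180658, -0.09074934,  0.11483897])}
0.15 [ 0.1523089  -0.63134003  0.22591048] [ 9.92997132e-01  1.18135991e-01 -7.17857456e-05 -7.61063133e-04] 0.0188
```

View pics/side0.png

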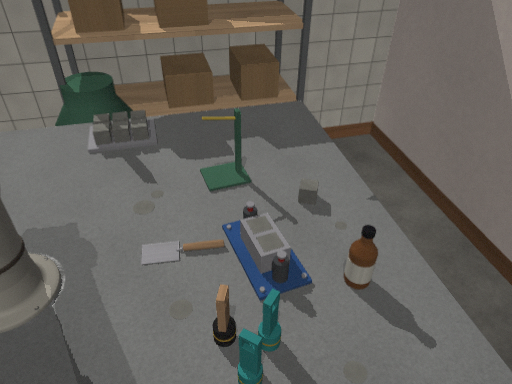

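View pics/top0.png

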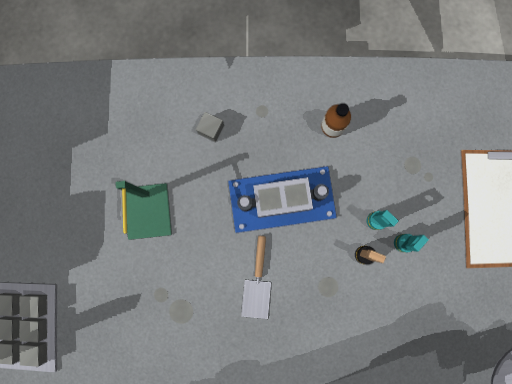

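The side view shows the mallet (head 225,333; handle top 223,290), two turquoise lookalikes to its right, the mould (265,250), the stand with its peg (203–237,118), and the bottle, cube and scraper. In the top view the mallet is at (366,255), the mould at (283,198) and the peg runs from (122,185) to (125,232).

```bash
cat > h.py <<'E'
import numpy as np, cv2, json
from scipy.spatial.transform import Rotation as R
def K(c):
    f=192/np.tan(np.radians(c["vfov"])/2); return np.array([[f,0,c["cx"]],[0,f,c["cy"]],[0,0,1]])
def ray(c,p):
    u=cv2.undistortPoints(np.array([[p]],float),K(c),np.array(c["dist_coeffs"]))[0,0]
    d=R.from_quat(c["attitude"]).apply([u[0],u[1],1]); return np.array(c["eye"]),d/np.linalg.norm(d)
def plane(c,p,z):
    o,d=ray(c,p); return o+d*(z-o[2])/d[2]
def tri(obs):   # [(cal,pix)..] -> point, max residual
    A=np.zeros((3,3));b=np.zeros(3);rs=[ray(*o) for o in obs]
    for o,d in rs: M=np.eye(3)-np.outer(d,d);A+=M;b+=M@o
    x=np.linalg.solve(A,b); return x,max(np.linalg.norm((np.eye(3)-np.outer(d,d))@(x-o)) for o,d in rs)
def proj(c,X):
    r=R.from_quat(c["attitude"]).inv(); t=-r.apply(c["eye"])
    return cv2.projectPoints(np.array(X,float).reshape(-1,1,3),r.as_rotvec(),t,K(c),np.array(c["dist_coeffs"]))[0][:,0]
def blobs(im,lo,hi,amin=20):
    m=cv2.inRange(cv2.cvtColor(im,cv2.COLOR_RGB2HSV),np.array(lo),np.array(hi))
    n,_,s,c=cv2.connectedComponentsWithStats(m)
    return [(s[i],c[i].round(1),m) for i in range(1,n) if s[i,4]>=amin]
E
python3 - <<'E'
from h import *
from bench import viewer
cal={n:viewer.get_calibration(n) for n in("side","top")}
im={n:cv2.imread(f"pics/{n}0.png")[:,:,::-1].copy() for n in cal}
for n in cal:
    for name,lo,hi in(("yellow",(22,120,90),(32,255,255)),("wood",(8,70,110),(18,200,255)),("turq",(82,120,60),(95,255,255)),("blue",(105,130,60),(120,255,255)),("red",(0,120,60),(6,255,255)),("green",(70,100,30),(82,255,255))):
        for s,c,m in blobs(im[n],lo,hi): print(n,name,s,c)
for n,p,z in(("top",(366,255),.045),("top",(123,210),.2),("top",(383,258),.142),("top",(245,202),.094),("top",(322,191),.094),("top",(382,220),.045),("top",(404,241),.045)): print(p,plane(cal[n],p,z).round(3))
print(tri([(cal["top"],(125,232)),(cal["side"],(203,118))]),tri([(cal["top"],(123,188)),(cal["side"],(236,118))]))
E
```

```text
side yellow [202 116  33   4  91] [217.3 117.9]
side wood [  51   11  252   34 3661] [169.1  28. ]
side wood [ 129   89  167   27 1356] [211.8 103.9]
side wood [183 240  41   9 232] [203.1 244.1]
side wood [216 285  12  18 140] [221.5 292.8]
side turq [ 238  289   43   95 2046] [258.9 340.9]
side blue [ 223  221   89   79 1688] [264.3 266.6]
top yellow [122 188   5  46 157] [124.1 210.8]
top wood [327 111  13  16 131] [332.5 119.1]
top wood [461 150  51 118 718] [474.2 211.8]
top wood [255 236  10  41 294] [259.6 255.9]
top wood [364 250  22  13 155] [374.9 256.1]
top turq [369 210  29  19 388] [381.8 219.5]
top turq [398 234  30  18 372] [411.8 242.3]
top blue [ 229  167  107   65 2804] [280.6 200.5]
top green [ 117  181   53   57 1625] [145.9 209.2]
(366, 255) [ 0.438 -0.226  0.045]
(123, 210) [0.536 0.306 0.2  ]
(383, 258) [ 0.434 -0.242  0.142]
(245, 202) [0.561 0.057 0.094]
(322, 191) [ 0.585 -0.118  0.094]
(382, 220) [ 0.52  -0.267  0.045]
(404, 241) [ 0.47  -0.319  0.045]
(array([0.49049004, 0.29851222, 0.20855874]), np.float64(5.417717775967942e-05)) (array([0.58323154, 0.31048384, 0.19103579]), np.float64(8.339599431734489e-05))
```

Run:
```python
from h import *
from bench import manip,viewer
rel=[]
def snap(k):
    c=viewer.get_calibration("wrist"); im=viewer.get_image("wrist"); cv2.imwrite(f"pics/{k}.png",im[:,:,::-1])
    json.dump({a:(b.tolist() if hasattr(b,'tolist') else b) for a,b in c.items()},open(f"pics/{k}.json","w"))
    print(k,manip.current_clock(),c["eye"].round(3),R.from_quat(c["attitude"]).apply([0,0,1]).round(3)); return im
q=[1,0,0,0]
ims=[]
for k,p in(("m1",(.40,-.26,.30)),("m2",(.40,-.17,.30)),("d1",(.50,-.08,.30)),("d2",(.50,.03,.30))):
    try:
        manip.move_pose(p,q); ims.append(snap(k))
    except manip.PlanningError as e: print(k,e)
cv2.imwrite("pics/m12.png",cv2.resize(np.vstack([np.hstack(ims[:2]),np.hstack(ims[2:4])])[:,:,::-1],(800,600)))
```

```text
m1 1.8583 [ 0.477 -0.261  0.458] [-0.29  -0.001 -0.957]
m2 2.3583 [ 0.477 -0.169  0.459] [-0.289 -0.002 -0.957]
d1 3.0083 [ 0.577 -0.081  0.458] [-0.291  0.    -0.957]
d2 3.575 [0.577 0.029 0.458] [-0.289 -0.002 -0.957]
```

View pics/m12.png

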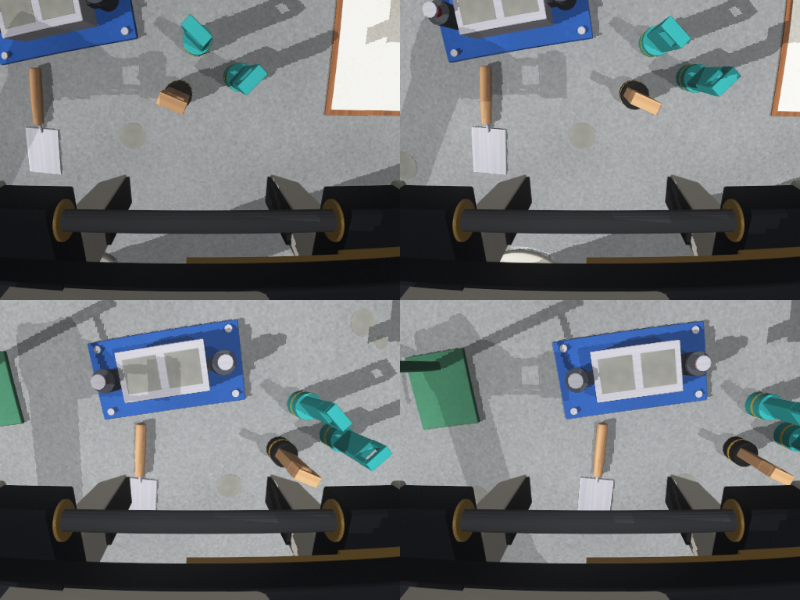

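Top row: the mallet is at about (222,123) in m1 and (305,125) in m2 (full-size pixels). Bottom row: both pin caps are visible in d1 and d2. I'll enlarge these crops to read corners.

Run:
```python
import cv2,numpy as np
I={k:cv2.imread(f"pics/{k}.png") for k in("m1","m2","d1","d2")}
def crop(k,x,y,w,h,s):return cv2.resize(I[k][y:y+h,x:x+w],None,fx=s,fy=s,interpolation=cv2.INTER_CUBIC)
a=np.hstack([crop("m1",195,95,65,50,6),crop("m2",275,90,65,50,6)])
b=np.hstack([crop("d1",105,80,32,40,6),crop("d1",270,60,32,40,6),crop("d2",210,80,32,40,6),crop("d2",370,60,32,40,6)])
b=np.hstack([b,np.zeros((b.shape[0],a.shape[1]-b.shape[1],3),np.uint8)])if b.shape[1]<a.shape[1] else b[:,:a.shape[1]]
cv2.imwrite("pics/crops.png",np.vstack([a,b]))
```

```text
(no output)
```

View pics/crops.png

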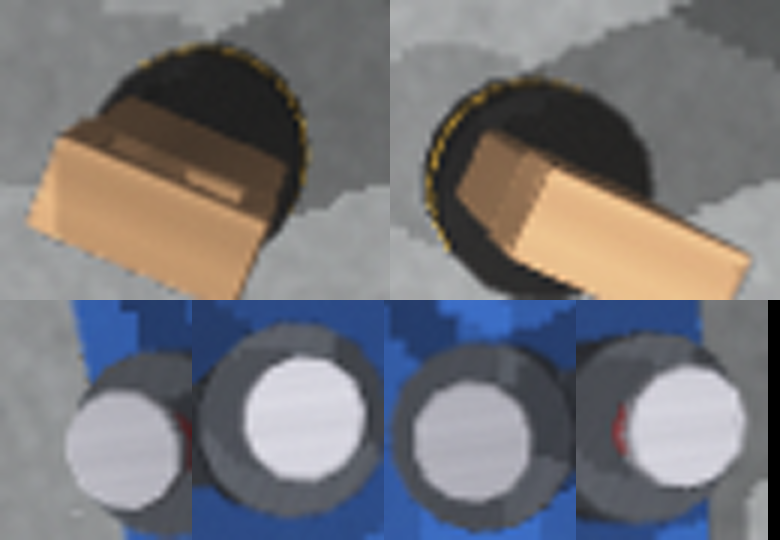

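Top crops: the handle's top-face corners are clear. Bottom crops: the four cap discs are clear, with a little red visible. Now triangulating.

Run:
```python
from h import *
from bench import viewer
C={k:json.load(open(f"pics/{k}.json")) for k in("m1","m2","d1","d2")}
g=lambda p,o:((p[0]+.5)/6-.5+o[0],(p[1]+.5)/6-.5+o[1])
m1=[g(p,(195,95)) for p in((65,135),(268,218),(237,303),(28,222))]
m2=[g(p,(275,90)) for p in((160,168),(360,262),(320,342),(120,248))]
P=[]
for a,b in zip(m1,m2):
    x,r=tri([(C["m1"],a),(C["m2"],b)]);P.append(x);print("corner",x.round(4),round(r,4))
P=np.array(P);c=P.mean(0);w=(P[1]+P[2]-P[0]-P[3])/2;t=(P[0]+P[1]-P[2]-P[3])/2
print("top centre",c.round(4),"wide",np.linalg.norm(w),np.degrees(np.arctan2(w[1],w[0])),"thick",np.linalg.norm(t),np.degrees(np.arctan2(t[1],t[0])))
for k,m in(("m1",m1),("m2",m2)):
    Q=np.array([plane(C[k],p,.142) for p in m]);print(k,Q.mean(0).round(4))
    w=(Q[1]+Q[2]-Q[0]-Q[3])/2;print(np.degrees(np.arctan2(w[1],w[0])),np.linalg.norm(w))
L=[g((124,150),(105,80)),g((88,140),(210,80))];Rr=[g((113,118),(270,60)),g((109,126),(370,60))]
for n,p in(("L",L),("R",Rr)):
    print(n,[np.round(v,4) for v in tri([(C["d1"],p[0]),(C["d2"],p[1])])],plane(C["d1"],p[0],.094).round(4),plane(C["d2"],p[1],.094).round(4))
# turquoise top faces in m1/m2 approx
for n,p in(("tA",((196,47),(0,0))),):
    pass
im=cv2.cvtColor(cv2.imread("pics/m1.png"),cv2.COLOR_BGR2RGB)
for s,cc,m in blobs(im,(82,120,60),(95,255,255),60):print(s,plane(C["m1"],cc,.11).round(3))
# peg in top and side, axis fit
cs={n:viewer.get_calibration(n) for n in("side","top")}
for n in cs:
    im=cv2.cvtColor(cv2.imread(f"pics/{n}0.png"),cv2.COLOR_BGR2RGB)
    for s,cc,m in blobs(im,(22,110,70),(34,255,255),60):
        ys,xs=np.nonzero(m[s[1]:s[1]+s[3],s[0]:s[0]+s[2]]);print(n,s)
        xs=xs+s[0];ys=ys+s[1];d=cv2.fitLine(np.c_[xs,ys].astype(np.float32),cv2.DIST_L2,0,.01,.01).ravel();u=(xs-d[2])*d[0]+(ys-d[3])*d[1]
        print(d[2:]+d[:2]*u.min(),d[2:]+d[:2]*u.max())
```

```text
corner [ 0.4497 -0.2156  0.1388] 0.0
corner [ 0.4361 -0.2478  0.1421] 0.0007
corner [ 0.4225 -0.2426  0.1403] 0.0004
corner [ 0.4367 -0.2095  0.1407] 0.0005
top centre [ 0.4363 -0.2289  0.1405] wide 0.03553004244919139 -113.01871074187325 thick 0.014474292110788073 -23.263320880231174
m1 [ 0.4366 -0.2291  0.142 ]
-112.0931891949418 0.034968960940316395
m2 [ 0.4363 -0.2286  0.142 ]
-114.2339440543672 0.035994356028922904
L [array([0.5607, 0.0604, 0.0889]), np.float64(0.0002)] [0.5607 0.0585 0.094 ] [0.5611 0.06   0.094 ]
R [array([ 0.586 , -0.1184,  0.0865]), np.float64(0.0)] [ 0.5858 -0.1176  0.094 ] [ 0.5858 -0.1154  0.094 ]
[ 232   19   40   52 1397] [ 0.516 -0.258  0.11 ]
[ 289   80   54   42 1467] [ 0.466 -0.322  0.11 ]
side [202 116  34   4 102]
[201.99514148 118.04424434] [234.99937153 117.87645616]
top [122 188   5  46 171]
[123.22366879 187.95776536] [124.77740076 232.97316657]
```

Measurements fit the text: handle top at z 0.1405, 35.5 × 14.5 mm, and pins 180 mm apart. Next, two wrist views of the peg.

Run:
```python
from h import *
from bench import manip,viewer
ims=[];C=[]
for k,p in(("p1",(.48,.25,.36)),("p2",(.48,.35,.36))):
    manip.move_pose(p,[1,0,0,0]); manip.sleep(.1)
    c=viewer.get_calibration("wrist"); im=viewer.get_image("wrist"); ims.append(im);C.append(c)
    json.dump({a:(b.tolist() if hasattr(b,'tolist') else b) for a,b in c.items()},open(f"pics/{k}.json","w"))
    cv2.imwrite(f"pics/{k}.png",im[:,:,::-1])
    for s,cc,m in blobs(im,(22,110,60),(34,255,255),100):
        ys,xs=np.nonzero(m[s[1]:s[1]+s[3],s[0]:s[0]+s[2]]);xs=xs+s[0];ys=ys+s[1]
        d=cv2.fitLine(np.c_[xs,ys].astype(np.float32),cv2.DIST_L2,0,.01,.01).ravel();u=(xs-d[2])*d[0]+(ys-d[3])*d[1]
        print(k,s,d[2:]+d[:2]*u.min(),d[2:]+d[:2]*u.max())
print(manip.current_clock())
cv2.imwrite("pics/p12.png",cv2.resize(np.hstack(ims)[:,:,::-1],(800,300)))
```

```text
p1 [182  65  20 102 864] [185.60647311  64.55496871] [198.1377382  166.10640048]
p2 [290  64  18 102 858] [294.4965551   63.75935729] [304.26190094 165.07114692]
5.275
```

View pics/p12.png

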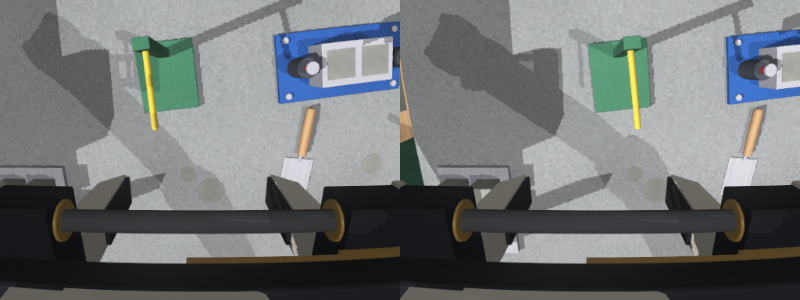

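Both views show the peg clearly: tip at (198,166) in p1 and (304,165) in p2, root at (186,65) and (294,64). I'll triangulate it, then grasp the mallet.

```bash
cat >> h.py <<'E'
def Q(deg): # tool down, tool x at yaw deg
    a=np.radians(deg)/2; return [np.cos(a),np.sin(a),0,0]
E
python3 - <<'E'
from h import *
from bench import manip,viewer,effector
C={k:json.load(open(f"pics/{k}.json")) for k in("p1","p2","d2","d1")}; S={n:viewer.get_calibration(n) for n in("side","top")}
t=[(C["p1"],(198.1,166.1)),(C["p2"],(304.3,165.1))];r=[(C["p1"],(185.6,64.6)),(C["p2"],(294.5,63.8))]
t4=t+[(S["top"],(124.8,233)),(S["side"],(202,118.05))]
print("tip",tri(t),tri(t4));print("root",tri(r));print("top/side tip",tri(t4[2:]))
a=tri(t)[0];b=tri(r)[0];print("yaw",np.degrees(np.arctan2(b[1]-a[1],b[0]-a[0])),np.linalg.norm(b-a))
c=np.array([.4363,-.2289]); gz=.108; d=manip.grip_depth
effector.open_jaws()
manip.move_pose([*c,.25],Q(-23.2)); print(manip.current_clock(),manip.current_q().round(2))
manip.servo_line([*c,gz-d],vel=.12); print(manip.current_tool_pos(),manip.current_force())
effector.close(f_grip=45); print(manip.current_finger_gap(),manip.current_force(),manip.current_clock())
manip.servo_line([*c,gz-d+.09],vel=.15); print(manip.current_tool_pos(),manip.current_force(),manip.current_finger_gap())
E
```

```text
tip (array([0.48647566, 0.2994375 , 0.21018101]), np.float64(0.000198974177154617)) (array([0.48719859, 0.2991186 , 0.20898337]), np.float64(0.0013424214895303346))
root (array([0.57970133, 0.30949009, 0.19328063]), np.float64(4.784074611597086e-05))
top/side tip (array([0.4881569 , 0.29895928, 0.20846701]), np.float64(0.0003482287357135393))
yaw 6.1544615312724975 0.09527698453281994
7.6083 [ 1.24  0.28 -0.94  1.9   0.25  1.09 -1.78]
[ 0.43687287 -0.22917354  0.08985587] [-0.52688885  0.36107065  0.48710915]
0.03584972879108149 [ 0.08397339  0.52052031 -0.33317933] 10.0083
[ 0.43543202 -0.22891898  0.1785093 ] [-0.6429813  -0.11998378 -2.57908204] 0.03569266891467061
```

```bash
cat > press.py <<'E'
from h import *
from bench import manip,viewer,effector
def press(xy,off=.0899):
    manip.move_pose([*xy,.25],Q(6)); manip.servo_line([*xy,off+.100],vel=.12); manip.sleep(.2)
    f0=manip.current_force()[2]; b=.100;tr=[]
    while b>.066:
        b-=.002 if b>.080 else .001
        manip.servo_line([*xy,off+b],vel=.05); f=manip.current_force()[2]-f0
        tr.append((round(b,3),round(manip.current_tool_pos()[2]-off,4),round(f,1)))
        if f>26: break
    print(tr,manip.current_finger_gap())
    manip.servo_line([*xy,off+.12],vel=.15); print(manip.current_clock(),manip.current_force())
E
python3 - <<'E'
from press import *
p=manip.current_tool_pos(); manip.servo_line([p[0],p[1],.26],vel=.2)
press((.586,-.118))
E
```

```text
[(0.098, np.float64(0.098), np.float64(-0.6)), (0.096, np.float64(0.0958), np.float64(-0.4)), (0.094, np.float64(0.0938), np.float64(-0.6)), (0.092, np.float64(0.0918), np.float64(-0.5)), (0.09, np.float64(0.0898), np.float64(-1.0)), (0.088, np.float64(0.0879), np.float64(-0.6)), (0.086, np.float64(0.0863), np.float64(3.6)), (0.084, np.float64(0.0843), np.float64(5.4)), (0.082, np.float64(0.0821), np.float64(5.3)), (0.08, np.float64(0.08), np.float64(5.9)), (0.079, np.float64(0.0792), np.float64(6.5)), (0.078, np.float64(0.0782), np.float64(7.2)), (0.077, np.float64(0.0772), np.float64(7.6)), (0.076, np.float64(0.0762), np.float64(6.6)), (0.075, np.float64(0.0752), np.float64(7.0)), (0.074, np.float64(0.0751), np.float64(12.3)), (0.073, np.float64(0.075), np.float64(18.9)), (0.072, np.float64(0.0749), np.float64(23.3)), (0.071, np.float64(0.0748), np.float64(27.1))] 0.03568643562231218
18.1583 [-0.56862995 -0.15709757 -3.3143978 ]
```

The right pin was met at 0.0865, as measured, and stopped hard at the home height. Now the left pin, then a check picture.

Run:
```python
from press import *
press((.5607,.0604))
manip.servo_line([.44,.06,.28],vel=.2)
im=viewer.get_image("wrist"); c=viewer.get_calibration("wrist")
s=viewer.get_image("side")[200:300,205:325]
print(manip.current_clock(),manip.current_tool_pos())
cv2.imwrite("pics/chk.png",np.hstack([cv2.resize(im,(400,300)),cv2.resize(s,(360,300),interpolation=cv2.INTER_CUBIC)])[:,:,::-1])
```

```text
[(0.098, np.float64(0.0981), np.float64(-0.1)), (0.096, np.float64(0.0958), np.float64(0.2)), (0.094, np.float64(0.0938), np.float64(0.0)), (0.092, np.float64(0.0918), np.float64(0.2)), (0.09, np.float64(0.0898), np.float64(0.4)), (0.088, np.float64(0.0882), np.float64(1.6)), (0.086, np.float64(0.0863), np.float64(5.4)), (0.084, np.float64(0.0842), np.float64(6.1)), (0.082, np.float64(0.0821), np.float64(5.1)), (0.08, np.float64(0.0801), np.float64(6.1)), (0.079, np.float64(0.0792), np.float64(6.1)), (0.078, np.float64(0.0782), np.float64(7.9)), (0.077, np.float64(0.0772), np.float64(8.1)), (0.076, np.float64(0.0762), np.float64(8.1)), (0.075, np.float64(0.0752), np.float64(8.2)), (0.074, np.float64(0.0749), np.float64(13.0)), (0.073, np.float64(0.0748), np.float64(19.4)), (0.072, np.float64(0.0747), np.float64(26.8))] 0.03550752983334
24.7417 [-2.93880563e-04 -2.00576209e-01 -2.40266619e+00]
25.6917 [0.44034096 0.0597844  0.27954189]
```

View pics/chk.png

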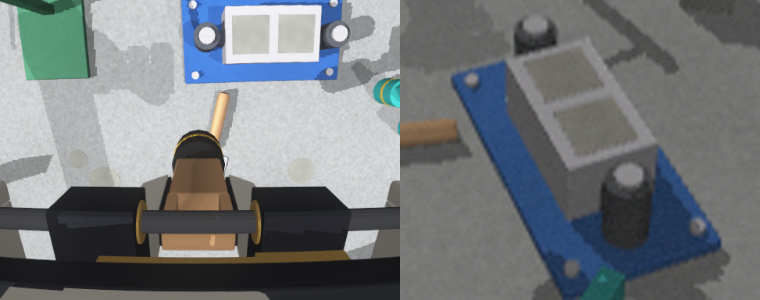

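No red shows on either pin and both caps sit on their collars. Next I slide the eye over the peg and look before releasing.

Run:
```python
from press import *
yaw=6.4; u=np.array([np.cos(np.radians(yaw)),np.sin(np.radians(yaw)),-np.tan(np.radians(10))])
tip=np.array([.4875,.2992,.209]); E=.0337
T=lambda s,dz=0: tip+u*s-[0,0,E-dz]
a=T(-.045); a[2]=T(0)[2]; hi=a.copy(); hi[2]=.27
manip.move_pose(hi,Q(yaw)); manip.servo_line(a,vel=.15); manip.servo_line(T(-.012),vel=.12); manip.sleep(.1)
f0=manip.current_force(); print(f0)
for s in(0.,.012,.024,.037):
    manip.servo_line(T(s),vel=.08); f=manip.current_force()-f0; print(s,f.round(1),(manip.current_tool_pos()-T(s)).round(4))
    if np.linalg.norm(f)>8: print("STOP");break
s=viewer.get_image("side")[80:200,180:290]; t=viewer.get_image("top")[160:260,90:190]; w=viewer.get_image("wrist")
print(manip.current_clock())
g=lambda i,W,H:cv2.resize(i,(W,H),interpolation=cv2.INTER_CUBIC)
cv2.imwrite("pics/hang.png",np.hstack([g(s,350,380),g(t,380,380)])[:,:,::-1])
```

```text
[ 0.8146041   0.02858017 -2.65833968]
0.0 [-1.3  1.3  0.1] [ 0.0002 -0.0002 -0.0002]
0.012 [-0.6  0.5  0.1] [ 0.0003 -0.0001 -0.0002]
0.024 [-1.4 -0.6 -0.2] [ 0.0002 -0.0001 -0.0002]
0.037 [-1.3  0.2  0.4] [ 0.0002 -0.0001 -0.0002]
29.3
```

View pics/hang.png

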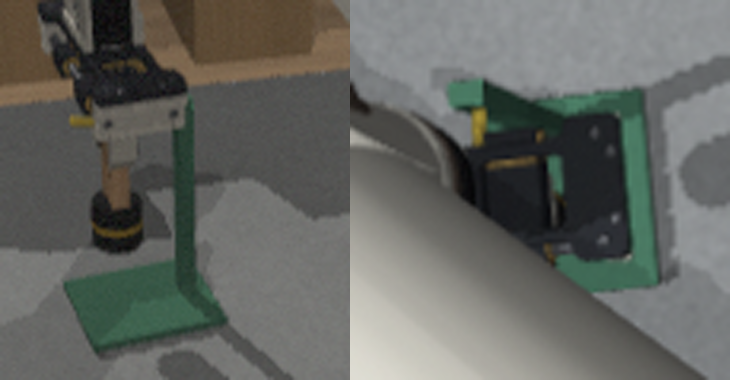

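The side view shows the yellow tip sticking out beyond the near face of the handle, and there was no contact force. So the eye is on the peg. I'll lower until the peg takes the load, then release.

Run:
```python
from press import *
p=manip.current_tool_pos(); f0=manip.current_force()[2]; p0=p.copy()
for k in range(12):
    p[2]-=.001; manip.servo_line(p,vel=.05); f=manip.current_force()[2]-f0; print(k+1,round(f,1),end=" | ")
    if f>2.5: break
if f>2.5:
    effector.open_jaws(); manip.sleep(.3)
    p=manip.current_tool_pos(); manip.servo_line([p[0],p[1],p[2]+.12],vel=.15)
    manip.move_pose([.42,.15,.36],Q(6)); manip.sleep(.3)
s=viewer.get_image("side"); t=viewer.get_image("top")[120:300,60:360]
print(manip.current_clock(),manip.current_tool_pos())
cv2.imwrite("pics/end.png",np.hstack([s[70:320,130:400],cv2.resize(t,(417,250))])[:,:,::-1])
```

```text
1 0.2 | 2 -0.1 | 3 0.3 | 4 0.3 | 5 -1.0 | 6 0.2 | 7 -0.1 | 8 -0.1 | 9 5.9 | 35.0417 [0.41998057 0.15061622 0.35990644]
```

View pics/end.png

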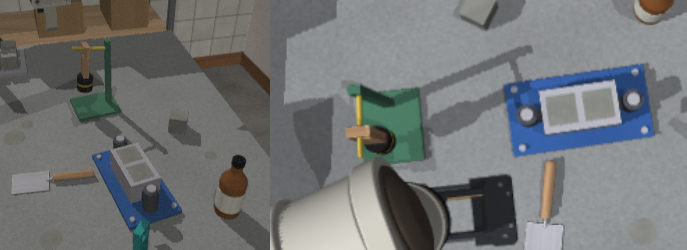

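The mallet hangs on the peg at about (83,50) in the crop, clear of the stand base. The pins are home, the bystanders are in place, and the robot is clear.

```bash
python3 -c "
from bench import manip
print(manip.hand_in(),manip.current_clock())"
```

```text
the job is handed in; nothing more can be done
the job is handed in; nothing more can be done
```

I handed the job in at about 35 s: both lock pins are home with no red showing, the mallet hangs by its eye on the green stand's peg, and the bottle, concrete cube and scraper were not touched.

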